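Switch off and lock out the marbling tray's warmer

ROBOT

A 6-joint arm with a two-finger parallel gripper is mounted at the origin on the work surface. World frame = base frame: x ahead of the robot, y to its left, z up, the work surface at z = 0. Lengths are in m, angles in rad, forces in N, time in s.
With the tool pointing down it reaches from about 0.375 to 0.975 m from the base axis. Payload 3.8 kg.
Tool frame: the origin (TCP) lies at the centre of the arm's flange, where the gripper is bolted on; the fingertips stand 173 mm ahead of it and the grasp point (between the pads) lies 155 mm ahead of it (bot.tip_reach is the distance from the TCP to the fingertips, in m); z points along the fingers, y is the line along which they close (so a half turn about z gives the same grasp; the last joint's range is limited). The gripper opens to 85 mm and grips with 20 to 120 N. Pads are 22 mm wide; open, the fingers measure 114 mm over their backs; the gripper's body (76 mm by 85 mm) begins 54 mm behind the grasp point. The pads swing forward as they close: fully open they stand 13 mm farther back than shut.
Start: joints at [-1.28, 0.264, 1.604, -0, 1.274, -0.037], TCP at [0.217, -0.639, 0.405] pointing down, gripper open.
Joint ranges: [-2.63, 2.63], [-0.94, 2.18], [0.31, 2.57], [-1.31, 4.45], [0, 2.66], [-2.55, 2.55]. Speed limits (rad/s): [2.57, 2.57, 3.14, 3.14, 3.14, 3.14].

INTERFACE

Orientations are given as a rotation vector (axis times angle).
In Python, from workcell import bot gives the robot as it stands.
- The arm moves only by the tool drive_tool, never from a script. Its arguments are lists of equal length, an entry for each row: "claw": the finger opening in mm, from 0 to 85.4; "slide": the shift along the world's x, y, z each as a share of 0.5 m, from -1 to 1, a list of three; "yaw": the turn about the world's z as a share of 180 degrees, from -1 to 1. A call has 1 to 8 rows; each row is the pose to reach, as a shift and turn from the pose commanded when the call began, turning the shorter way round; what a row does not reach only later rows make up. A row lasts 1/12 s, in which the tool goes at most 41.7 mm and 7.16 degrees, less where a joint would pass 70% of its speed; a pose out of reach is approached as far as the arm can. A call with a number of a shift or a turn outside -1 to 1 is refused whole. A call with a gripper value outside its range is refused whole. The fingers move at their own pace and stop on an object; "newtons" is the grip in N (left out, the last holds). Time passes only in rows, so rows that repeat a pose let the fingers close. It gives the time, the measured TCP pose, the force, the opening and the grip force at its end, in the units of the state.
- bot.read_state(): the state, without advancing time (a new reading comes with each control period).
- bot.read_camera(name): name is "scene" or "top"; returns a dict with "color" (480x640x3 uint8, red, green, blue), "depth" (480x640 float32, m along the optical axis (not along the pixel's ray), 0 where there is no reading), "mtx" (3x3 intrinsics, pixels), "eye" and "rotation" of the camera in the world. Camera axes: x right, y up, looking along -z (the intrinsics and any distortion apply to the point x, -y, -z); pixel columns grow to the right and rows downward; lengths in m; the calibration is good to about 2 mm. A picture is of the moment at which its call begins.
- bot.finish_job(): hands the job in; it is judged then, once.
The state is a dict: "time": time; "q": joint angles; "joint_vel": joint speeds; "joint_torque": joint torques, N m; "tool_pos": TCP position; "tcp_rot": TCP orientation; "wrist_force": force on the tool from outside, world axes, zero at the start; "torque": the same for the moment, N m; "width": opening from 0.0 (shut) to 1.0 (fully open); "grip_force": force on a finger pad.
Only numpy, scipy, OpenCV 4.12 (cv2) and the standard library are available. Lean on these libraries where they do the work, as an engineer would, in place of code of your own. Each camera call takes 0.05 s, during which the arm holds its last target. There are 200 camera calls.

TASK

Shut down the tray warmer at its sloping control console so that the tray can be cleaned: first flip the small toggle over to off (red dot), then turn the red rotary isolator all the way to off, and last take the red lock pin from the wooden stand and push it fully home in the lock hole that the isolator's tongue has uncovered. Leave the pin there, both switches off, and the three paint jars standing where they are.

Things in the scene. Friction and masses are not known exactly. Their poses are not given: they have to be found in the camera images.
- console: Grey control console, fixed, 170 (x) x 240 (y) x 145 high. Origin under its centre at table level; z up, +y along its width. Its white face slopes 25 degrees (0.44 rad) from level, rising towards local +x; the low edge is on the local -x side, which is turned away from the robot. Place and yaw vary.
- hole (a point): Mouth of the lock hole in the face, framed by red bars: 12 mm wide, 2 mm chamfer, 30 deep. Site axes: x up the slope, y as the console's y, z outward along the face normal and the hole's axis. In these axes the isolator's axis is at y = -60 mm, the toggle's pivot at y = -152, z = 18 mm (x = 0). While the isolator is on, its tongue covers the hole.
- toggle (a joint): Toggle: steel lever on a black housing (26 x 30 x 18 high) with a black 18 mm ball, centre 50 mm from the pivot. Hinge along the face's x. 0 = on, leaning 30 degrees towards the isolator (green dot); 1.05 = off, leaning 30 degrees away from it (red dot). Weighted: it falls to either end once past the middle; under 1 N at the ball.
- toggle_ball (a point): Centre of the toggle's ball; 61 mm over the face at either end of its throw, 68 mm in the middle.
- isolator (a joint): Red rotary isolator on a yellow plate, turning about the face normal. 0 = on: bar and tongue point along the face's +y to the lock hole. 1.3 = off: turned counter-clockwise seen from outside the face, pointing almost down the slope. Friction (0.12 N m) holds it; stops at 0 and 1.3; starts between 0 and 0.12.
- isolator_grip (a point): On the isolator's axis, 32 mm over the face, in the middle of its grip bar: 56 long, 14 thick, from 10 to 44 mm over the face. y axis along the bar towards the tongue, z outward normal; turns with the handle. Tongue: end 74 mm from the axis, 28 wide, from 4 to 8 mm over the face.
- pin: Loose red lock pin, 40 g, upright in the middle of the stand. Origin at its shoulder (underside of the flange), z towards the grip. Steel shaft 8 mm diameter to 28 mm below the origin, tapered tip; flange 24 mm diameter, 4 thick; square grip 14 x 14 from 4 to 50 mm above the origin, sides along x and y. Seated: flange on the face, origin at the hole point, z along the hole's z.
- stand_top (a point): Middle of the top of the fixed wooden stand, 45 mm high, 150 (x) x 60 (y); the pin's hole (10 mm wide, 34 deep) is here. Two fixed wooden stylus shafts, 9 mm diameter and 65 tall, stand 62 mm either side along its x: take the pin with the fingers on its y sides.
- jar_blue: Loose jar of blue paint, 60 diameter, 85 high, origin under its centre; a brush stick (7 mm) rises from its middle to 200 mm high, leaning 30 mm to its local +x. Stands beside the console's toggle end.
- jar_yellow: Same jar in yellow, beside the console's lock hole end.
- jar_red: Same jar in red, beyond the far end of the stand.
Not all that is in view belongs to the job. Of the things like the jar_red, leave any that is green or pink; of the rest the smaller one is meant.

How it is judged:
By the outcome, as a careful person would: the job done as asked, in the order asked, and still so for the second after the job is handed in, with the robot touching nothing.
It also fails if it takes over 67 s, if anything falls off the work surface, if the arm or the gripper's body presses on something with over 40 N, if the wrist force passes 120 N, or if a joint passes its speed limit or range.

## Working session

There is one attempt and no reset: what is moved stays moved. The work goes in short steps, Python scripts to look and compute and a tool call to move; the robot and the scene stay as the last step left them, time stands still between calls to the robot, and variables do not carry over. Pictures are saved under pics/ and viewed, at most 10 in all, crops included, and the job is handed in when it is done.

Besides the shell and the picture viewer there is one more tool, called after "Emit:" as name(argument=value, ...), one argument or row to a line, values as JSON. drive_tool: Moves the arm, as the interface text tells. Shift numbers are shares of 0.5 m and turn numbers shares of 180 degrees, none past 1 either way. Its arguments: {"type":"object","properties":{"claw":{"type":"array","items":{"type":"number"}},"slide":{"type":"array","items":{"type":"array","items":{"type":"number"}}},"yaw":{"type":"array","items":{"type":"number"}},"newtons":{"type":"number"}},"required":["claw","slide","yaw"]}

```bash
ls; mkdir -p pics; cat > cam.py <<'E'
import numpy as np, cv2
from workcell import bot
def grab(n):
    c=bot.read_camera(n); np.savez('pics/%s.npz'%n,**{k:np.asarray(v) for k,v in c.items()}); cv2.imwrite('pics/%s.png'%n,c['color'][:,:,::-1]); return c
def cloud(c):
    v,u=np.mgrid[:480,:640]; K=c['mtx']; d=c['depth']
    p=np.stack([(u-K[0,2])/K[0,0]*d,-(v-K[1,2])/K[1,1]*d,-d],-1)
    return p@c['rotation'].T+c['eye']
E
python3 - <<'E'
from cam import *
for n in('scene','top'):
    c=grab(n); print(n,[k for k in c],c['mtx'],c['eye'],c['rotation'])
E
```

```text
pics
scene ['color', 'depth', 'mtx', 'eye', 'rotation'] [[608.89569557   0.         336.17825159]
 [  0.         608.89569557 235.07562258]
 [  0.           0.           1.        ]] [1.16935764 0.76608857 0.94011003] [0.35043486 1.04902476 2.26732486]
top ['color', 'depth', 'mtx', 'eye', 'rotation'] [[487.1239609    0.         320.87265023]
 [  0.         487.1239609  240.65826376]
 [  0.           0.           1.        ]] [ 0.38033236 -0.00622323  1.0901833 ] [ 0.1335841  -0.1486085  -1.55850827]
```

View pics/scene.png

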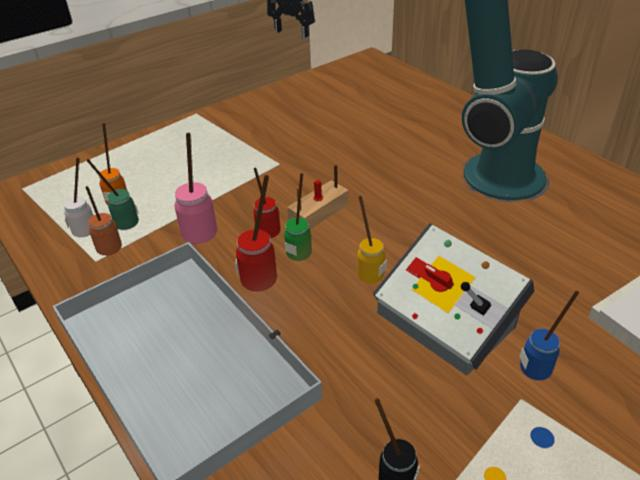

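View pics/top.png

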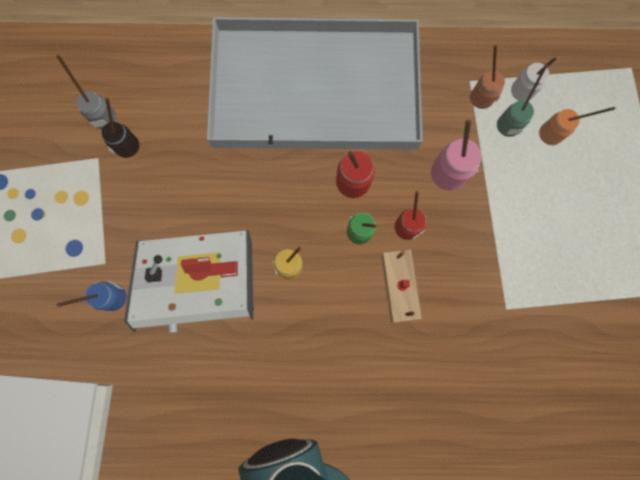

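```bash
sed -i "s/c=bot.read_camera(n);/c=bot.read_camera(n); c={k:np.asarray(v) for k,v in c.items()}; c['rotation']=cv2.Rodrigues(c['rotation'])[0];/" cam.py
cat >> cam.py <<'E'
def load(n): return dict(np.load('pics/%s.npz'%n))
def ray(c,u,v):
    K=c['mtx']; d=np.array([(u-K[0,2])/K[0,0],-(v-K[1,2])/K[1,1],-1.]); return c['eye'],c['rotation']@d
def proj(c,p):
    q=(np.asarray(p)-c['eye'])@c['rotation']; K=c['mtx']; return np.stack([K[0,2]-K[0,0]*q[...,0]/q[...,2],K[1,2]+K[1,1]*q[...,1]/q[...,2]],-1)
def hit(c,u,v,n,d):  # plane n.p=d
    e,r=ray(c,u,v); return e+r*(d-n@e)/(n@r)
E
python3 - <<'E'
from cam import *
t=grab('top'); s=grab('scene')
for n,c in(('top',t),('scene',s)):
    P=cloud(c); h=cv2.cvtColor(c['color'],cv2.COLOR_RGB2HSV)
    m=(P[...,0]>.25)&(P[...,0]<.55)&(P[...,1]>.08)&(P[...,1]<.48)&(P[...,2]>.03)&(h[...,1]<40)&(h[...,2]>140)&(c['depth']>0)
    p=P[m]
    for _ in range(6):
        A=np.c_[p[:,:2],np.ones(len(p))]; k=np.linalg.lstsq(A,p[:,2],rcond=None)[0]; r=abs(A@k-p[:,2]); p=p[r<max(.004,2*np.median(r))]
    nn=np.array([-k[0],-k[1],1]);L=np.linalg.norm(nn);nn/=L
    print(n,len(p),'normal',nn,'d',k[2]/L,'tilt',np.degrees(np.arccos(nn[2])),'yaw x',np.degrees(np.arctan2(-nn[1],-nn[0])),p.min(0),p.max(0))
a=cv2.resize(t['color'][220:340,115:265],None,fx=5,fy=5,interpolation=cv2.INTER_CUBIC)
cv2.imwrite('pics/a.png',a[:,:,::-1])
b=cv2.resize(s['color'][210:380,370:540],None,fx=3.5,fy=3.5,interpolation=cv2.INTER_CUBIC)
cv2.imwrite('pics/b.png',b[:,:,::-1])
E
```

```text
top 4288 normal [0.41488447 0.04830037 0.90859119] d 0.30374582284197466 tilt 24.68861537419072 yaw x -173.35958406889918 [0.39766095 0.12948588 0.06175815] [0.54998872 0.37380436 0.13807041]
scene 5007 normal [0.41866379 0.04794507 0.9068748 ] d 0.3039128721510557 tilt 24.92301746184119 yaw x -173.4669891665687 [0.39778439 0.12766471 0.05941228] [0.5499333  0.37271322 0.13734403]
```

View pics/a.png

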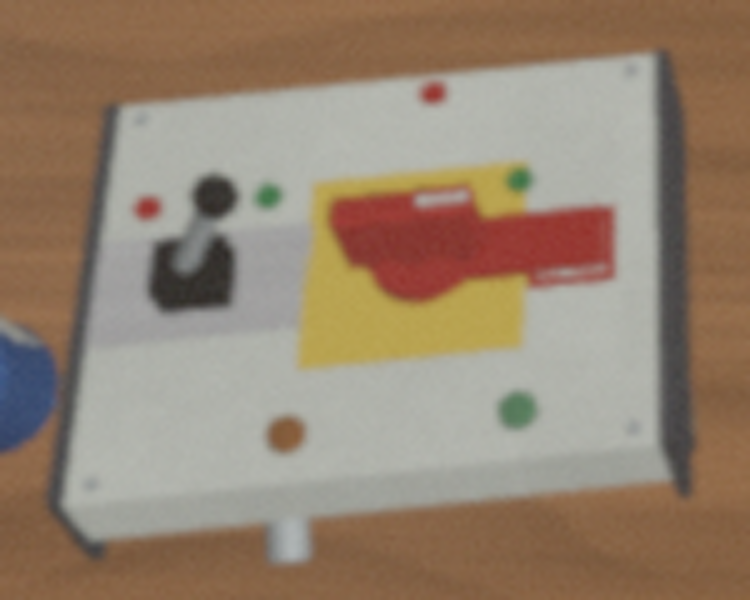

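View pics/b.png

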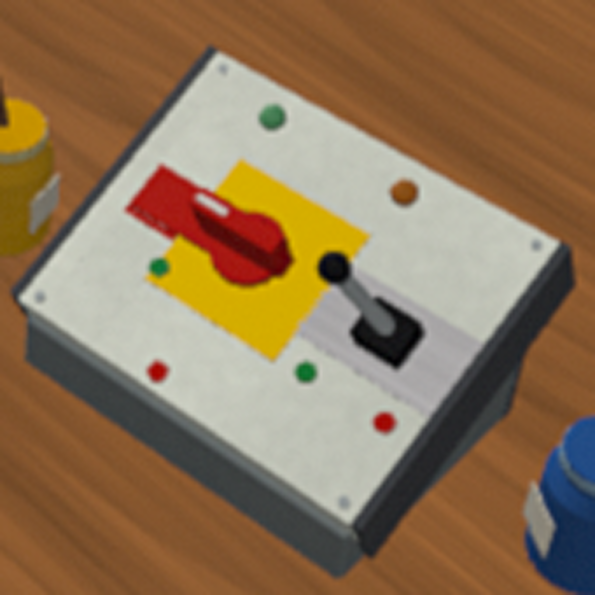

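```bash
cat > geo.py <<'E'
from cam import *
n=np.array([.4168,.0481,.9077]); n/=np.linalg.norm(n); D=.3038
E
python3 - <<'E'
from geo import *
t=load('top'); s=load('scene')
def H(c,pts,f,o): return np.array([hit(c,p[0]/f+o[0]-.4,p[1]/f+o[1]-.4,n,D) for p in pts])
T=H(t,[(316,183),(527,165),(522,347),(300,367)],5,(115,220))
S=H(s,[(275,360),(148,280),(241,160),(370,235)],3.5,(370,210))
print(T.round(4),S.round(4),T.mean(0),S.mean(0))
Ts=H(t,[(140,119),(630,70),(633,428),(90,484)],5,(115,220))
Ss=H(s,[(344,502),(40,297),(223,69),(537,245)],3.5,(370,210))
print(Ts.round(4),Ss.round(4),Ts.mean(0),Ss.mean(0))
for Q in (T,S,Ts,Ss):
    d=(Q[1]-Q[0])+(Q[2]-Q[3]); print('yaw of +y', np.degrees(np.arctan2(d[1],d[0])),np.linalg.norm(d)/2)
# ball centre, two views
A=[];b=[]
for c,u,v in((t,115+214/5-.4,220+195/5-.4),(s,370+334/3.5-.4,210+267/3.5-.4)):
    e,r=ray(c,u,v); r/=np.linalg.norm(r); M=np.eye(3)-np.outer(r,r); A.append(M); b.append(M@e)
B=np.linalg.lstsq(np.vstack(A),np.hstack(b),rcond=None)[0]; print('ball',B,'over face',n@B-D)
# pin / stand / jars
for nm,c in(('t',t),('s',s)):
    P=cloud(c);h=cv2.cvtColor(c['color'],cv2.COLOR_RGB2HSV)
    R=((h[...,0]<8)|(h[...,0]>172))&(h[...,1]>150)&(h[...,2]>60)
    m=R&(P[...,0]>.2)&(P[...,0]<.45)&(P[...,1]<-.1)&(P[...,1]>-.3)&(P[...,2]>.05)
    v,u=np.nonzero(m); print(nm,'pin px',u.min(),u.max(),v.min(),v.max(),len(u)); q=P[m]; print(np.percentile(q,[2,50,98],axis=0).round(4).tolist())
    m=(P[...,2]>.038)&(P[...,2]<.052)&(P[...,0]>.15)&(P[...,0]<.45)&(P[...,1]<-.12)&(P[...,1]>-.3)&(c['depth']>0)&(h[...,1]<160)&(h[...,0]>8)&(h[...,0]<25)
    m=cv2.morphologyEx(m.astype(np.uint8),cv2.MORPH_OPEN,np.ones((3,3)))
    k,l,st,_=cv2.connectedComponentsWithStats(m); i=1+st[1:,4].argmax(); q=P[l==i]
    print('stand',cv2.minAreaRect(q[:,:2].astype(np.float32)*1000),q[:,2].mean(),len(q))
E
```

```text
[[0.529  0.2844 0.0767]
 [0.5372 0.1962 0.0776]
 [0.458  0.1877 0.1144]
 [0.4494 0.2757 0.1137]] [[0.5275 0.2846 0.0774]
 [0.5381 0.1977 0.0771]
 [0.458  0.1875 0.1144]
 [0.4478 0.275  0.1145]] [0.49340479 0.23599705 0.09561596] [0.49287777 0.23621005 0.09584668]
[[0.5587 0.3663 0.0587]
 [0.5818 0.1575 0.0592]
 [0.4254 0.1396 0.1319]
 [0.4024 0.349  0.1314]] [[0.5584 0.3646 0.059 ]
 [0.5817 0.1565 0.0593]
 [0.4245 0.1383 0.1324]
 [0.4009 0.3472 0.1322]] [0.49207527 0.25310989 0.09531963] [0.49136201 0.25166785 0.09572356]
yaw of +y -84.55321246881888 0.08849690536715574
yaw of +y -83.21499313136606 0.08783104845288281
yaw of +y -83.70054495575329 0.2104099389059305
yaw of +y -83.56954458731235 0.20979906358320927
ball [0.51294171 0.30163853 0.1524712 ] over face 0.0629092541867809Traceback (most recent call last):
  File "<stdin>", line 22, in <module>
    return umr_minimum(a, axis, None, out, keepdims, initial, where)
ValueError: zero-size array to reduction operation minimum which has no identity
```

```bash
python3 - <<'E'
from geo import *
t=load('top'); s=load('scene')
print({k:np.round(v,4) for k,v in bot.read_state().items()})
w={'t':(t,(385,425,245,325)),'s':(s,(285,352,165,225))}
for nm,(c,(a,b,e,f)) in w.items():
    P=cloud(c);h=cv2.cvtColor(c['color'],cv2.COLOR_RGB2HSV); box=np.zeros((480,640),bool); box[e:f,a:b]=1
    R=((h[...,0]<6)|(h[...,0]>172))&(h[...,1]>170)&box
    v,u=np.nonzero(R); print(nm,'pin px',u.min(),u.max(),v.min(),v.max(),u.mean(),v.mean(),len(u)); print(np.percentile(P[R],[2,50,98],axis=0).round(4).tolist())
    m=(P[...,2]>.039)&(P[...,2]<.051)&box
    q=P[m]; print('stand',cv2.minAreaRect(q[:,:2].astype(np.float32)*1000),q[:,2].mean(),len(q))
    if nm=='t': v,u=np.nonzero(box&(P[...,2]>.03)&(h[...,0]<25)&(h[...,2]>150)); print(cv2.minAreaRect(np.c_[u,v].astype(np.float32)))
for nm,px in(('blue',(108,297)),('yel',(289,264)),('red',(411,223))):
    P=cloud(t); u,v=px; q=P[v-12:v+13,u-14:u+15].reshape(-1,3); q=q[(q[:,2]>.07)&(q[:,2]<.1)]; print(nm,np.median(q,axis=0),len(q))
a=cv2.resize(t['color'][235:335,370:440],None,fx=6,fy=6,interpolation=cv2.INTER_CUBIC)
b=cv2.resize(s['color'][160:235,270:360],None,fx=4.2,fy=8,interpolation=cv2.INTER_CUBIC)[:600]
cv2.imwrite('pics/c.png',np.hstack([a,b])[:,:,::-1] if a.shape[0]==b.shape[0] else a[:,:,::-1])
E
```

```text
{'time': np.float64(0.2), 'q': array([-1.2799,  0.2645,  1.6049, -0.    ,  1.2738, -0.0369]), 'joint_vel': array([-0.0005, -0.0007, -0.0049,  0.0011, -0.0004,  0.0015]), 'joint_torque': array([ 2.00000e-04, -5.15191e+01, -3.67437e+01, -0.00000e+00,
        9.00000e-03,  0.00000e+00]), 'tool_pos': array([ 0.2172, -0.6388,  0.4038]), 'tcp_rot': array([-3.098e+00, -5.124e-01,  3.000e-04]), 'wrist_force': array([-0.1875,  0.4715, -0.592 ]), 'torque': array([-0.0403, -0.0054, -0.0006]), 'grip_force': np.float64(0.0), 'width': np.float64(1.001)}
t pin px 398 407 281 289 402.8666666666667 284.75 60
[[0.4663, -0.1924, 0.0476], [0.4725, -0.1859, 0.0885], [0.479, -0.182, 0.0997]]
stand ((475.5500793457031, -189.19253540039062), (150.273681640625, 61.237030029296875), 7.500949382781982) 0.04579831402659898 1786
((401.9039306640625, 285.1464538574219), (70.50638580322266, 27.702056884765625), 81.63410949707031)
s pin px 314 322 180 200 317.5037037037037 190.67407407407407 135
[[0.4681, -0.1968, 0.0469], [0.4792, -0.1855, 0.0726], [0.4846, -0.1797, 0.0966]]
stand ((474.52325439453125, -189.88888549804688), (155.45993041992188, 68.04412078857422), 7.318963527679443) 0.044615931770484715 894
blue [0.44588398 0.43276269 0.08508676] 367
yel [0.5154299  0.05705491 0.08559941] 421
red [ 0.60747874 -0.20811496  0.08553875] 435
```

View pics/c.png

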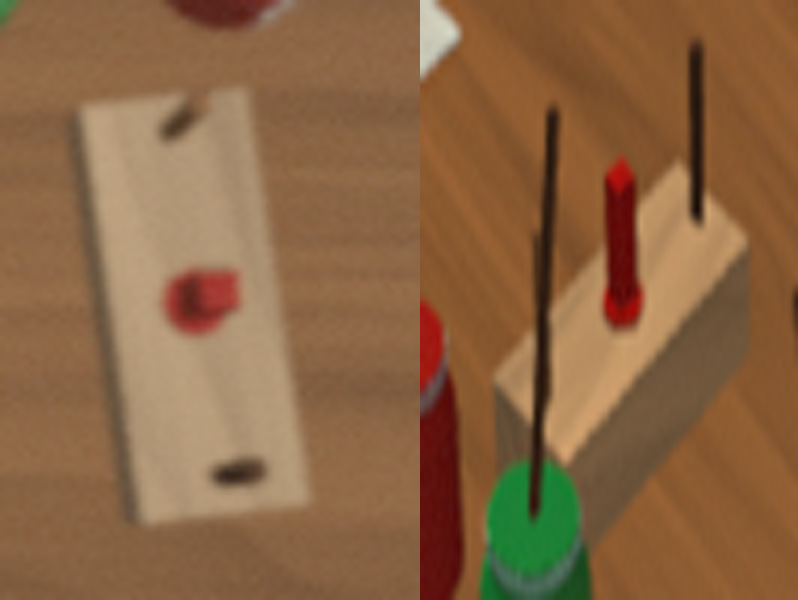

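Top picture: console at about (190,280), pin at (403,285), stylus shafts on the stand at (400,255) and (409,314) (not the pin). Red jars: small one at (411,223), large one at (355,174). The green (361,228) and pink (456,165) jars are left alone, so the small red one at (411,223) is jar_red. The crop shows the pin upright with its square grip, between the two shafts.

Emit:
drive_tool(
  claw=[0, 0, 0, 0, 0, 0, 0, 0],
  slide=[
    [0.4, 0.7, 0.05],
    [0.4, 0.7, 0.05],
    [0.4, 0.7, 0.05],
    [0.4, 0.7, 0.05],
    [0.4, 0.7, 0.05],
    [0.4, 0.7, 0.05],
    [0.4, 0.7, 0.05],
    [0.4, 0.7, 0.05],
  ],
  yaw=[-0.069, -0.069, -0.069, -0.069, -0.069, -0.069, -0.069, -0.069],
  newtons=40,
)

```text
time: 0.87
tool_pos: [0.3828, -0.3483, 0.4254]
tcp_rot: [3.137, 0.174, 0.0]
wrist_force: [0.7, -0.7, 0.2]
width: -0.002
grip_force: 0.0
```

Emit:
drive_tool(
  claw=[0, 0, 0, 0, 0, 0, 0, 0],
  slide=[
    [0.2, 0.7, 0],
    [0.2, 0.7, 0],
    [0.2, 0.7, 0],
    [0.2, 0.7, 0],
    [0.2, 0.7, 0],
    [0.2, 0.7, 0],
    [0.2, 0.7, 0],
    [0.2, 0.7, 0],
  ],
  yaw=[0, 0, 0, 0, 0, 0, 0, 0],
)

```text
time: 1.53
tool_pos: [0.4738, -0.0276, 0.4255]
tcp_rot: [3.137, 0.174, 0.001]
wrist_force: [1.0, -0.1, -0.7]
width: -0.005
grip_force: 0.0
```

Emit:
drive_tool(
  claw=[0, 0, 0, 0, 0, 0, 0, 0],
  slide=[
    [0.06, 0.58, 0],
    [0.06, 0.58, 0],
    [0.06, 0.58, 0],
    [0.06, 0.58, 0],
    [0.06, 0.58, 0],
    [0.06, 0.58, 0],
    [0.06, 0.58, 0],
    [0.06, 0.58, 0],
  ],
  yaw=[0, 0, 0, 0, 0, 0, 0, 0],
)

```text
time: 2.2
tool_pos: [0.5038, 0.2664, 0.425]
tcp_rot: [-3.132, -0.182, -0.001]
wrist_force: [-0.0, -0.7, 0.1]
width: -0.002
grip_force: 0.0
```

Emit:
drive_tool(
  claw=[0, 0, 0, 0, 0],
  slide=[
    [0.014, 0, -0.1],
    [0.014, 0, -0.16],
    [0.014, 0, -0.19],
    [0.014, 0, -0.21],
    [0.014, 0, -0.21],
  ],
  yaw=[0, 0, 0, 0, 0],
)

```text
time: 2.62
tool_pos: [0.5099, 0.2595, 0.3173]
tcp_rot: [3.135, 0.174, -0.008]
wrist_force: [-0.2, 0.7, -0.1]
width: 0.003
grip_force: 0.0
```

Emit:
drive_tool(
  claw=[0, 0, 0, 0, 0, 0, 0, 0],
  slide=[
    [0, 0.03, 0.004],
    [0, 0.06, 0.008],
    [0, 0.09, 0.008],
    [0, 0.11, 0.008],
    [0, 0.125, 0.008],
    [0, 0.135, 0.008],
    [0, 0.135, 0.008],
    [0, 0.135, 0.008],
  ],
  yaw=[0, 0, 0, 0, 0, 0, 0, 0],
)

```text
time: 3.28
tool_pos: [0.5108, 0.3283, 0.3246]
tcp_rot: [3.137, 0.176, 0.0]
wrist_force: [-0.4, 0.5, -0.6]
width: 0.002
grip_force: 0.0
```

```bash
python3 - <<'E'
from geo import *
print(bot.read_state()['tool_pos'],bot.read_state()['wrist_force'])
s=grab('scene'); t=grab('top')
b=cv2.resize(s['color'][180:380,360:580],None,fx=3,fy=3); cv2.imwrite('pics/d.png',b[:600,:,::-1])
E
```

```text
[0.51082759 0.32831415 0.32456937] [-0.36274113  0.53696965 -0.64307287]
```

View pics/d.png

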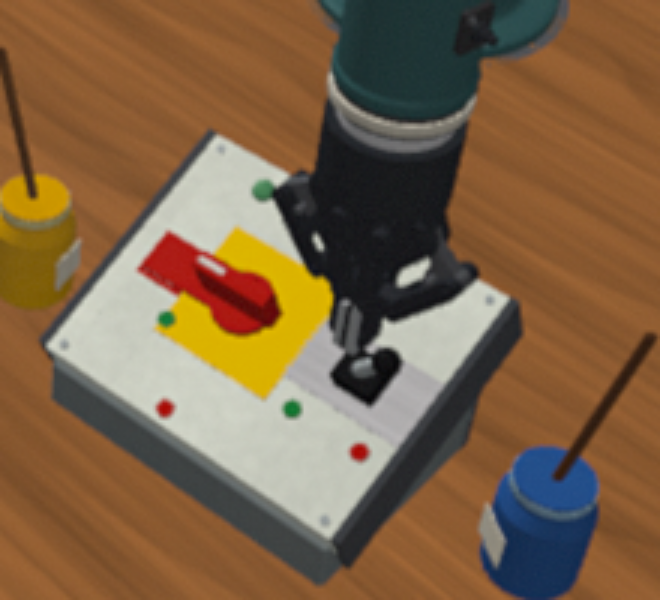

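Toggle now leans away from the isolator: the ball is at (385,362) in the crop, on the red-dot side. Next I work out the isolator path.

```bash
cat >> geo.py <<'E'
O=np.array([.4931,.2361,.0957]); ey=np.array([.1115,-.9938,0]); ey/=np.linalg.norm(ey); ex=np.cross(ey,n); eh=np.array([ex[0],ex[1],0]); eh/=np.linalg.norm(eh)
def tcp(th,r=.016,off=0,h=.024,hy=.015):
    th=np.radians(th); u=np.array([-np.sin(th),np.cos(th)]); w=np.array([np.cos(th),np.sin(th)]); a,b=r*u+(.007+off)*w
    return O+a*ex+b*ey+h*n+.011*eh+hy*ey+[0,0,.173]
E
python3 - <<'E'
from geo import *
p0=np.array(bot.read_state()['tool_pos']); s=tcp(0,off=.012)
print('start',s,(s-p0)/.5)
for th in (0,15,30,45,60,75,80): print(th,tcp(th).round(4),((tcp(th)-s)/.5).round(4), ((tcp(th,hy=.008)-s)/.5).round(4))
E
```

```text
start [0.47848924 0.20329832 0.29845719] [-0.064541   -0.24857831 -0.05108737]
0 [0.4893 0.2045 0.2934] [ 0.0216  0.0024 -0.0101] [ 0.0201  0.0163 -0.0101]
15 [0.4934 0.2037 0.2916] [ 0.0298  0.0008 -0.0137] [ 0.0283  0.0147 -0.0137]
30 [0.4975 0.2041 0.2897] [ 0.0381  0.0015 -0.0176] [ 0.0365  0.0155 -0.0176]
45 [0.5014 0.2056 0.2878] [ 0.0458  0.0046 -0.0213] [ 0.0443  0.0185 -0.0213]
60 [0.5048 0.2082 0.2861] [ 0.0525  0.0098 -0.0246] [ 0.051   0.0237 -0.0246]
75 [0.5074 0.2117 0.2848] [ 0.0578  0.0167 -0.0274] [ 0.0562  0.0307 -0.0274]
80 [0.508  0.213  0.2844] [ 0.0591  0.0194 -0.0281] [ 0.0575  0.0333 -0.0281]
```

Emit:
drive_tool(
  claw=[0, 0, 0, 0, 0, 0, 0, 0],
  slide=[
    [0, 0, 0.08],
    [-0.0645, -0.25, 0.08],
    [-0.0645, -0.25, 0.08],
    [-0.0645, -0.25, 0.08],
    [-0.0645, -0.25, 0.08],
    [-0.0645, -0.25, 0.03],
    [-0.0645, -0.25, -0.03],
    [-0.0645, -0.25, -0.051],
  ],
  yaw=[0, 0, 0, 0, 0, 0, 0, 0],
)

```text
time: 4.05
tool_pos: [0.4771, 0.2015, 0.2953]
tcp_rot: [3.135, 0.172, -0.008]
wrist_force: [-1.2, -0.6, -0.6]
width: 0.001
grip_force: 0.0
```

Emit:
drive_tool(
  claw=[0, 0, 0, 0, 0, 0, 0, 0],
  slide=[
    [0, 0, 0],
    [0.01, 0, -0.005],
    [0.02, 0.002, -0.01],
    [0.03, 0.001, -0.0137],
    [0.038, 0.0015, -0.0176],
    [0.046, 0.0046, -0.0213],
    [0.0525, 0.0098, -0.0246],
    [0.058, 0.0167, -0.0274],
  ],
  yaw=[0, 0, 0, 0, 0, 0, 0, 0],
)

```text
time: 4.72
tool_pos: [0.5082, 0.2096, 0.2864]
tcp_rot: [3.131, 0.177, -0.003]
wrist_force: [-5.3, -16.5, 9.0]
width: -0.002
grip_force: 9.2
```

```bash
python3 - <<'E'
from geo import *
print(bot.read_state()['tool_pos'],bot.read_state()['wrist_force'])
s=grab('scene'); t=grab('top')
b=cv2.resize(s['color'][180:380,360:580],None,fx=3,fy=3); cv2.imwrite('pics/e.png',b[:600,:,::-1])
E
```

```text
[0.508239   0.20959825 0.28640496] [ -5.26419842 -16.50607795   8.9756444 ]
```

View pics/e.png

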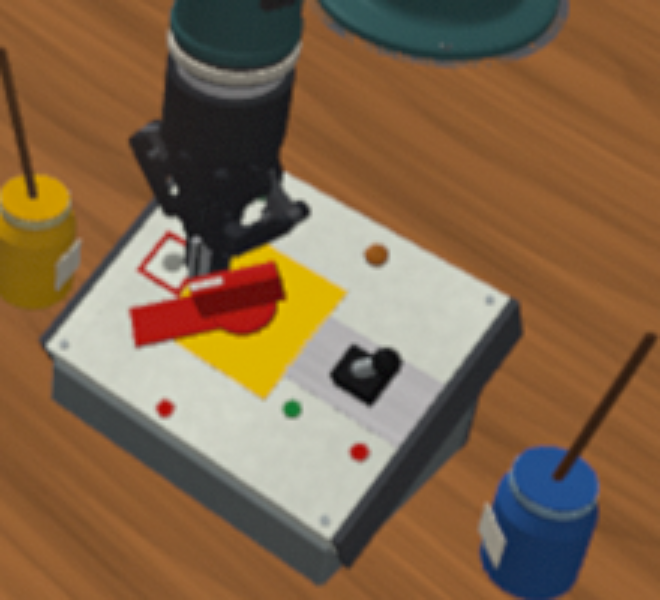

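Emit:
drive_tool(
  claw=[0, 0, 0, 0, 0, 0],
  slide=[
    [0.009, 0.001, -0.004],
    [0.018, 0.002, -0.008],
    [0.024, 0.006, -0.011],
    [0.026, 0.012, -0.011],
    [0.026, 0.018, -0.011],
    [0.026, 0.018, -0.011],
  ],
  yaw=[0, 0, 0, 0, 0, 0],
)

```text
time: 5.32
tool_pos: [0.52, 0.2146, 0.2806]
tcp_rot: [3.12, 0.179, -0.012]
wrist_force: [-10.4, -30.7, 15.4]
width: 0.0
grip_force: 16.6
```

```bash
cat > ang.py <<'E'
from geo import *
def ang(nm='scene'):
    s=grab(nm); h=cv2.cvtColor(s['color'],cv2.COLOR_RGB2HSV)
    R=((h[...,0]<8)|(h[...,0]>172))&(h[...,1]>150)&(h[...,2]>70)
    v,u=np.nonzero(R); P=np.array([hit(s,a,b,n,D+.008) for a,b in zip(u,v)])-O-.008*n
    a,b=P@ex,P@ey; r=np.hypot(a,b); k=(r>.048)&(r<.070)
    th=np.degrees(np.arctan2(-a,b))[k]; th=th[(th>20)&(th<110)]; return th.mean(),np.percentile(th,[3,97]),len(th)
if __name__=='__main__':
    for nm in('scene','top'): print(nm,ang(nm))
    print(bot.read_state()['tool_pos'],bot.read_state()['wrist_force'])
E
python3 ang.py
```

```text
scene (np.float64(71.00408939950199), array([58.29309427, 84.02718725]), 145)ang.py:7: RuntimeWarning: Mean of empty slice.
  th=np.degrees(np.arctan2(-a,b))[k]; th=th[(th>20)&(th<110)]; return th.mean(),np.percentile(th,[3,97]),len(th)
  ret = ret.dtype.type(ret / rcount)
Traceback (most recent call last):
  File "ang.py", line 9, in <module>
    for nm in('scene','top'): print(nm,ang(nm))
                                       ~~~^^^^
  File "ang.py", line 7, in ang
    th=np.degrees(np.arctan2(-a,b))[k]; th=th[(th>20)&(th<110)]; return th.mean(),np.percentile(th,[3,97]),len(th)
                                                                                  ~~~~~~~~~~~~~^^^^^^^^^^^
IndexError: index -1 is out of bounds for axis 0 with size 0
```

Emit:
drive_tool(
  claw=[0, 0, 0, 0, 0, 0, 0, 0],
  slide=[
    [0, -0.015, 0],
    [0, -0.035, 0.01],
    [0, -0.05, 0.08],
    [0, -0.05, 0.16],
    [-0.1, -0.3, 0.2],
    [-0.1, -0.5, 0.2],
    [-0.1, -0.6, 0.2],
    [-0.1, -0.6, 0.2],
  ],
  yaw=[0, 0, 0, 0, 0, 0, 0, 0],
)

```text
time: 6.08
tool_pos: [0.4868, 0.0325, 0.3757]
tcp_rot: [-3.136, -0.177, -0.008]
wrist_force: [1.8, -0.0, 0.2]
width: -0.004
grip_force: 0.0
```

```bash
python3 ang.py; python3 - <<'E'
from geo import *
s=load('scene');t=load('top')
a=cv2.resize(s['color'][200:370,370:540],None,fx=2.3,fy=2.3); b=cv2.resize(t['color'][220:340,120:260],(400,391)); a=cv2.resize(a,(391,391))
cv2.imwrite('pics/f.png',np.hstack([a,b])[:,:,::-1])
E
```

```text
scene (np.float64(70.91033934769631), array([57.92488753, 83.98519808]), 146)
top (np.float64(69.54155853865784), array([58.64924349, 80.24024825]), 93)
[0.48668043 0.02916903 0.37554207] [ 0.57016171  0.23907538 -0.08098406]
```

View pics/f.png

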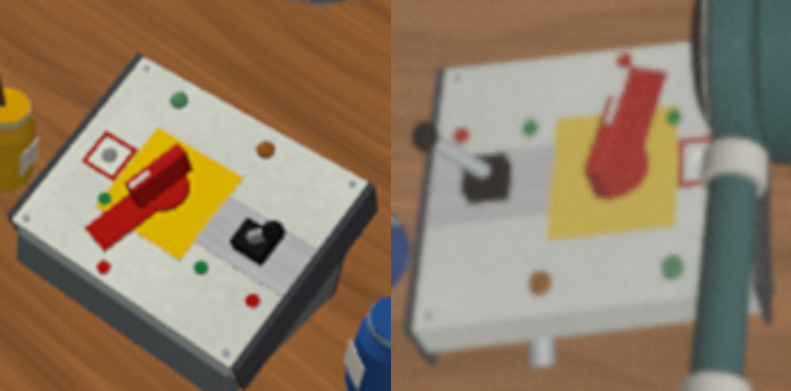

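Both views show the tongue swung down the slope and the hole clear: red frame at (109,155) in the left half. I'll refine the isolator angle and the hole position from these.

```bash
python3 - <<'E'
from geo import *
for nm in('scene','top'):
    s=load(nm); h=cv2.cvtColor(s['color'],cv2.COLOR_RGB2HSV)
    R=((h[...,0]<10)|(h[...,0]>170))&(h[...,1]>(90 if nm=='scene' else 150))&(h[...,2]>70)
    v,u=np.nonzero(R)
    P=np.array([hit(s,a,b,n,D) for a,b in zip(u,v)])-O; a,b=P@ex,P@ey
    k=(abs(a)<.03)&(abs(b-.06)<.025)
    if nm=='scene':
        q=np.c_[a,b][k].astype(np.float32); print('frame extents',q.min(0),q.max(0),cv2.minAreaRect(q*1000))
        uv=np.c_[u,v][k]; print(uv.min(0),uv.max(0))
    P=np.array([hit(s,a,b,n,D+.008) for a,b in zip(u,v)])-O-.008*n; a,b=P@ex,P@ey
    th=np.degrees(np.arctan2(-a,b)); r=np.hypot(a,b); k=(r>.036)&(r<.08)&(th>50)&(th<95)
    q=np.c_[-a,b][k]
    # edges per radial slice along rough direction
    t0=np.radians(71); U=q@[np.sin(t0),np.cos(t0)]; W=q@[np.cos(t0),-np.sin(t0)]
    L=[];
    for x in np.arange(.04,.07,.003):
        w=W[abs(U-x)<.0025]; L.append((x,w.min(),w.max()))
    L=np.array(L); m1=np.polyfit(L[:,0],L[:,1],1);m2=np.polyfit(L[:,0],L[:,2],1)
    print(nm,'edge angles',71+np.degrees(np.arctan([m1[0],m2[0]])),'offsets',m1[1]*1e3,m2[1]*1e3,'end',np.percentile(U,99))
E
```

```text
frame extents [-0.01743577  0.03532989] [0.01795011 0.08244934] ((0.2767906188964844, 58.882530212402344), (35.38328552246094, 47.00604248046875), 0.23057685792446136)
[406 257] [429 279]
scene edge angles [72.35404849 75.62437018] offsets -14.579962012485343 9.16610422650761 end 0.0748119278649206
top edge angles [76.94257611 71.73704978] offsets -18.266452852644374 8.723988791575184 end 0.07107469092739073
```

```bash
python3 - <<'E'
from geo import *
s=load('scene'); h=cv2.cvtColor(s['color'],cv2.COLOR_RGB2HSV)
R=(((h[...,0]<10)|(h[...,0]>170))&(h[...,1]>90)&(h[...,2]>70)).astype(np.uint8)
k,l,st,ce=cv2.connectedComponentsWithStats(R[250:285,400:436],connectivity=8); print(st)
i=1+np.argmin([np.hypot(ce[j][0]-17,ce[j][1]-17) for j in range(1,k)]); v,u=np.nonzero(l==i)
def ab(u,v): p=hit(s,u,v,n,D); return p,(p-O)@ex,(p-O)@ey
q=np.array([ab(a+400,b+250)[1:] for a,b in zip(u,v)],np.float32)*1000
print('frame',cv2.minAreaRect(q),q.min(0),q.max(0))
g=s['color'][258:277,408:428].min(2).astype(float); yy,xx=np.mgrid[258:277,408:428]
m=(np.hypot(xx-417.4,yy-267.4)<5.5); w=np.where(m,np.clip(185-g,0,None),0); print(g[5:14,5:15].astype(int))
uu,vv=(w*xx).sum()/w.sum(),(w*yy).sum()/w.sum(); print('hole blob',uu,vv,ab(uu,vv))
E
```

```text
[[   0    0   36   35 1081]
 [   6    7   24   21   99]
 [  25   22   11   13   80]]
frame ((0.24835586547851562, 64.85885620117188), (35.37201690673828, 35.10575866699219), 0.1358979046344757) [-17.43577  47.34544] [17.95011 82.44934]
[[177 206 203 198 191 193 197 202 196 170]
 [206 200 185 173 162 162 168 189 202 204]
 [202 183 146 129 126 123 129 160 193 201]
 [194 159 125 118 116 112 111 140 183 199]
 [185 143 117 114 115 112 108 134 186 200]
 [187 148 119 113 114 112 112 148 197 203]
 [193 168 134 112 112 113 130 170 201 205]
 [199 189 173 155 147 154 169 194 204 194]
 [202 204 201 196 189 193 200 201 195 150]]
hole blob 417.15088207985144 267.1313834726091 (array([0.50009611, 0.17182908, 0.09594376]), np.float64(0.0002960468021037163), np.float64(0.06465022249590004))
```

Emit:
drive_tool(
  claw=[0, 0, 60, 60, 60, 60, 60, 60],
  slide=[
    [0, 0, 0.08],
    [0, 0, 0.09],
    [-0.024, -0.437, 0.09],
    [-0.024, -0.437, 0.09],
    [-0.024, -0.437, 0.09],
    [-0.024, -0.437, 0.09],
    [-0.024, -0.437, 0.09],
    [-0.024, -0.437, 0.09],
  ],
  yaw=[0, 0, 0.006, 0.006, 0.006, 0.006, 0.006, 0.006],
)

```text
time: 6.85
tool_pos: [0.4752, -0.1891, 0.4201]
tcp_rot: [3.131, 0.2, 0.006]
wrist_force: [0.3, 0.6, -0.6]
width: 0.702
grip_force: 0.0
```

```bash
python3 - <<'E'
from geo import *
st=bot.read_state(); print(st['tool_pos'],st['tcp_rot'],st['width'])
t=grab('top'); h=cv2.cvtColor(t['color'],cv2.COLOR_RGB2HSV)
g=t['color'][256:286,222:256].astype(int)
R=((((h[...,0]<10)|(h[...,0]>170))&(h[...,1]>90)).astype(np.uint8))[220:340,115:265]
k,l,s_,c=cv2.connectedComponentsWithStats(R)
for i in range(1,k):
    if s_[i,4]>15:
        v,u=np.nonzero(l==i); P=np.array([hit(t,a+115,b+220,n,D) for a,b in zip(u,v)])-O; q=np.c_[P@ex,P@ey].astype(np.float32)*1000; print(s_[i],cv2.minAreaRect(q))
E
```

```text
[ 0.47518404 -0.18908365  0.42012776] [3.13108077 0.19953531 0.00555375] 0.7023059839528764
[ 73  17  28  44 609] ((-33.783050537109375, 8.344345092773438), (41.79023742675781, 105.59165954589844), 76.82755279541016)
[106  43   5  14  20] ((-0.4960165023803711, 49.53470993041992), (33.41488265991211, 7.917486667633057), 8.121798515319824)
```

Emit:
drive_tool(
  claw=[60, 60, 60, 60, 60, 60, 60],
  slide=[
    [0, 0, -0.08],
    [0, 0, -0.16],
    [0, 0, -0.24],
    [0, 0, -0.3],
    [0, 0, -0.35],
    [0, 0, -0.372],
    [0, 0, -0.372],
  ],
  yaw=[0, 0, 0, 0, 0, 0, 0],
)

```text
time: 7.48
tool_pos: [0.474, -0.1833, 0.2299]
tcp_rot: [-3.132, -0.206, 0.006]
wrist_force: [1.0, -0.1, -0.1]
width: 0.704
grip_force: 0.0
```

Emit:
drive_tool(
  claw=[10, 10, 10, 10, 10, 10, 10, 10],
  slide=[
    [0, 0, 0],
    [0, 0, 0],
    [0, 0, 0],
    [0, 0, 0],
    [0, 0, 0],
    [0, 0, 0],
    [0, 0, 0],
    [0, 0, 0],
  ],
  yaw=[0, 0, 0, 0, 0, 0, 0, 0],
  newtons=30,
)

```text
time: 8.15
tool_pos: [0.4758, -0.1869, 0.2346]
tcp_rot: [3.129, 0.205, 0.008]
wrist_force: [1.3, -7.5, -1.5]
width: 0.156
grip_force: 29.3
```

Emit:
drive_tool(
  claw=[10, 10, 10, 10, 10, 10, 10, 10],
  slide=[
    [0, -0.004, 0],
    [0, -0.004, 0.04],
    [0, -0.004, 0.12],
    [0, -0.004, 0.2],
    [0, -0.004, 0.28],
    [0, -0.004, 0.36],
    [0, -0.004, 0.42],
    [0, -0.004, 0.42],
  ],
  yaw=[0, 0, 0, 0, 0, 0, 0, 0],
)

```text
time: 8.82
tool_pos: [0.4759, -0.1875, 0.4521]
tcp_rot: [3.128, 0.203, 0.022]
wrist_force: [0.8, 0.0, 0.5]
width: 0.159
grip_force: 30.0
```

```bash
python3 - <<'E'
from geo import *
st=bot.read_state(); print(st['tool_pos'],st['tcp_rot'],st['width'],st['wrist_force'])
s=grab('scene'); c=st['tool_pos']; uv=proj(s,np.array(c)-[0,0,.17]); print(uv)
x,y=uv.astype(int); b=cv2.resize(s['color'][max(0,y-70):y+50,max(0,x-70):x+70],None,fx=4,fy=4); cv2.imwrite('pics/g.png',b[:,:,::-1])
E
```

```text
[ 0.47594053 -0.18753037  0.45208395] [3.1280391  0.20313965 0.02182722] 0.15872815382660216 [0.7864502  0.04578487 0.4649849 ]
[314.55120718 112.10824965]
```

View pics/g.png

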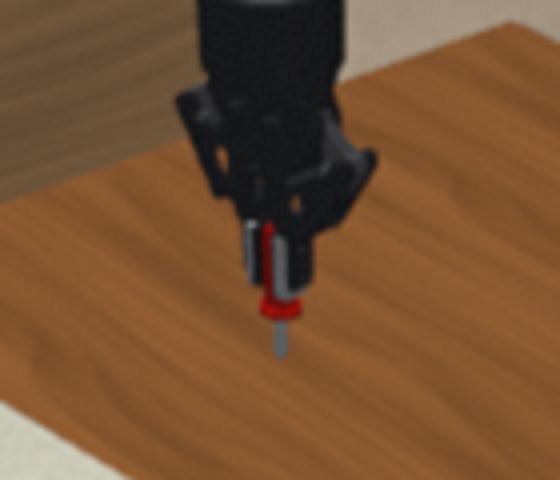

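The close view shows the pin hanging straight between the pads, with its flange at (281,308) and shaft tip at (281,355). Next I carry it over the hole.

Emit:
drive_tool(
  claw=[10, 10, 10, 10, 10, 10, 10, 10],
  slide=[
    [0.04, 0.6, 0],
    [0.04, 0.6, 0],
    [0.04, 0.6, 0],
    [0.04, 0.6, 0],
    [0.04, 0.6, 0],
    [0.04, 0.6, 0],
    [0.04, 0.6, 0],
    [0.04, 0.6, 0],
  ],
  yaw=[-0.006, -0.006, -0.006, -0.006, -0.006, -0.006, -0.006, -0.006],
)

```text
time: 9.53
tool_pos: [0.4935, 0.1179, 0.441]
tcp_rot: [-3.133, -0.181, 0.003]
wrist_force: [0.1, 0.8, 0.1]
width: 0.157
grip_force: 30.1
```

Emit:
drive_tool(
  claw=[10, 10, 10, 10, 10, 10],
  slide=[
    [0.006, 0.12, 0],
    [0.006, 0.12, 0],
    [0.006, 0.12, -0.05],
    [0.006, 0.12, -0.11],
    [0.006, 0.12, -0.15],
    [0.006, 0.12, -0.15],
  ],
  yaw=[0, 0, 0, 0, 0, 0],
)

```text
time: 10.03
tool_pos: [0.4947, 0.1722, 0.3608]
tcp_rot: [3.134, 0.175, -0.018]
wrist_force: [-1.2, 0.2, -1.6]
width: 0.158
grip_force: 30.0
```

```bash
cat > pin.py <<'E'
from geo import *
H=np.array([.5000,.1717,.0960]); T0=H-.005*n-.001*ex
if __name__=='__main__':
    st=bot.read_state(); p=np.array(st['tool_pos']); print(p,st['tcp_rot'],st['wrist_force'])
    s=grab('scene'); tip=p-[0,0,.2176]; sh=p-[0,0,.1896]
    print('expected tip/shoulder px',proj(s,tip),proj(s,sh))
    h=cv2.cvtColor(s['color'],cv2.COLOR_RGB2HSV); R=((h[...,0]<10)|(h[...,0]>170))&(h[...,1]>120)
    u0,v0=proj(s,sh).astype(int)
    for v in range(v0-16,v0+8):
        uu=[u for u in range(u0-14,u0+15) if R[v,u]]
        if uu: print(v,min(uu),max(uu))
    g=s['color'][v0+2:v0+24,u0-10:u0+10].sum(2)//3; print(g)
    print('to T0',(T0+[0,0,.2176]-p)/.5)
E
python3 pin.py
```

```text
[0.49473089 0.17224553 0.36080393] [ 3.13389527  0.17463517 -0.01816375] [-1.20788373  0.20481559 -1.61726007]
expected tip/shoulder px [421.01119213 248.50534549] [422.11805151 237.66915617]
221 419 423
222 419 423
223 419 423
224 419 423
225 419 423
226 419 422
227 419 422
228 419 422
229 418 422
230 418 422
231 418 422
232 418 422
233 417 422
234 417 428
235 417 428
236 417 428
237 417 428
238 419 427
239 421 424
[[ 93  94  96  95  84  72  65  87 108  68  55  58  73  94 117 152 178 201
  200 197]
 [ 90  91  91  87  72  64  79 135 162  88  76  81 108 154 178 202 202 203
  199 198]
 [ 89  89  84  73  66  75 124 178 176  95  91  96 135 192 202 204 201 200
  199 200]
 [ 89  84  75  67  67 115 179 201 168  95  91  96 142 202 203 202 201 202
  201 201]
 [ 84  75  67  62  89 156 204 196 155  92  93  97 147 204 202 203 202 200
  202 201]
 [ 76  69  64  85 141 187 203 190 139  90  92 101 150 204 201 202 202 201
  199 200]
 [ 69  64  75 131 186 201 200 186 135  88  90 106 159 203 204 204 201 200
  199 199]
 [ 64  75 121 176 201 200 198 191 151  90  96 134 184 205 204 201 201 199
  198 198]

[... 534 characters left out ...]
9 203 204 204 201 201 199 200 200 202 204 203 202
  203 203]
 [199 200 200 199 200 200 202 203 204 201 200 201 200 200 201 202 203 203
  204 204]
 [199 200 201 202 205 204 204 203 202 201 201 202 201 200 200 200 201 203
  205 203]
 [197 199 198 186 185 199 207 206 204 202 201 203 199 199 198 200 200 201
  203 201]
 [198 202 189 140 121 160 186 200 206 203 203 201 199 199 199 199 200 200
  201 200]
 [200 195 159  92  69  87 120 162 192 206 205 203 202 201 202 201 200 201
  200 200]
 [198 164  98  96 124 116  87  98 142 181 197 204 204 203 203 201 201 200
  202 200]
 [169 111  97 153 189 180 153 121  97 118 155 183 199 206 205 202 201 202
  203 200]]
to T0 [ 0.00817425 -0.00136966 -0.10432421]
```

Emit:
drive_tool(
  claw=[10, 10, 10, 10, 10, 10],
  slide=[
    [0.004, 0, -0.03],
    [0.004, 0, -0.06],
    [0.004, 0, -0.08],
    [0.004, 0, -0.08],
    [0.004, 0, -0.08],
    [0.004, 0, -0.08],
  ],
  yaw=[0, 0, 0, 0, 0, 0],
)

```text
time: 10.58
tool_pos: [0.4999, 0.1731, 0.3286]
tcp_rot: [-3.136, -0.174, -0.003]
wrist_force: [0.0, -0.1, -0.2]
width: 0.157
grip_force: 30.0
```

```bash
python3 pin.py | grep -v '^ *\[\[\|^ \[\|^2'; python3 -c "
from pin import *
s=load('scene');p=np.array(bot.read_state()['tool_pos'])
u0,v0=proj(s,p-[0,0,.1896]).astype(int);print(u0,v0);print(s['color'][v0+1:v0+24:2,u0-14:u0+10].sum(2)//3)"
```

```text
[0.49991482 0.17308388 0.32859524] [-3.13634505e+00 -1.73788926e-01 -2.68662348e-03] [ 0.0021569  -0.12709512 -0.24970831]
expected tip/shoulder px [418.20877641 261.92903774] [419.2558674  251.46313692]
  207 204]
  204 205]
  203 201]
  201 202]
  202 200]
  201 202]
  203 201]
  205 203]
  208 204]
  200 207]
  158 185]
   89 121]
   86  77]
   95  89]
   88 118]
  114 139]
  142 136]
  150 136]
  136 134]
  135 134]
  135 135]
  135 135]]
to T0 [-0.00219361 -0.00304636 -0.03990683]
419 251
[[ 90  74  65  69 118 181 206 207 192 148  92  64  61  64  67  62  59  59
   59  81 136 190 207 206]
 [ 68  63  91 158 201 204 201 202 204 206 200 171 116  74  70  77 113 150
  156 181 204 206 204 205]
 [ 74 122 177 201 200 197 196 197 202 201 192 169 121  92  94 122 179 209
  208 203 201 200 201 202]
 [172 205 204 201 201 199 200 201 196 161  95  80  87  93  96 128 188 207
  206 203 203 202 201 202]
 [206 203 202 201 201 204 201 168 111  98 154 171 116  91  97 104 120 160
  185 201 208 206 205 203]
 [203 202 203 204 206 191 137  93 140 191 214 208 184 171 192 201 163 117
   87  99 145 186 200 207]
 [203 204 206 200 164  99 104 171 214 211 194 181 173 171 179 197 214 214
  208 184 144 102  89 121]
 [207 205 176 113  90 142 195 214 204 168 132 125 123 119 119 147 192 210
  212 213 208 171  95  89]
 [200 160  99 129 192 213 211 210 198 156 125 118 121 116 118 157 207 215
  210 181 117  85 114 139]
 [176 125  94 117 161 192 212 211 210 200 183 164 157 163 180 204 213 205
  164 101 105 142 150 136]
 [201 205 197 163 121  92 113 158 189 206 215 212 209 209 211 205 172 116
   81 112 139 136 135 134]
 [198 196 196 199 203 194 159 117  86  99 144 185 206 217 201 141  82 107
  141 136 135 135 135 135]]
```

Emit:
drive_tool(
  claw=[10, 10, 10, 10, 10, 10],
  slide=[
    [-0.002, -0.003, -0.01],
    [-0.002, -0.003, -0.02],
    [-0.002, -0.003, -0.03],
    [-0.002, -0.003, -0.036],
    [-0.002, -0.003, -0.04],
    [-0.002, -0.003, -0.04],
  ],
  yaw=[0, 0, 0, 0, 0, 0],
)

```text
time: 11.13
tool_pos: [0.4987, 0.1718, 0.307]
tcp_rot: [-3.136, -0.174, -0.002]
wrist_force: [3.0, 0.0, -1.8]
width: 0.162
grip_force: 29.8
```

```bash
cat > plan.py <<'E'
from pin import *
L=.0626
st=bot.read_state(); p=np.array(st['tool_pos']); print(p,st['wrist_force'],'tip above mouth along n',(p-[0,0,.2176]-H)@n,'a',(p-[0,0,.2176]-H)@ex)
for d,f in((5,0),(5.5,5),(6.5,10),(8,15),(10,20),(12,25),(16,25),(20,25),(24,25),(28,25),(29,25)):
    f=np.radians(f); ax=np.array([0,0,1])*np.cos(f)-eh*np.sin(f)
    g=H-d*.001*n-(.001*ex if d<10 else 0)+L*ax+[0,0,.155]; print(d,round(np.degrees(f)),((g-p)/.5).round(4))
E
python3 plan.py
```

```text
[0.49874144 0.17180324 0.30702556] [ 2.96966881  0.01351018 -1.79140961] tip above mouth along n -0.0064873693917374105 a -0.0016336148862347059
5 0 [ 0.0002 -0.0005  0.0032]
5.5 5 [0.0106 0.0007 0.0018]
6.5 10 [ 0.0205  0.0018 -0.0014]
8 15 [ 0.0299  0.0028 -0.0065]
10 20 [ 0.0367  0.0036 -0.0126]
12 25 [ 0.0451  0.0045 -0.0204]
16 25 [ 0.0418  0.0042 -0.0276]
20 25 [ 0.0384  0.0038 -0.0349]
24 25 [ 0.0351  0.0034 -0.0422]
28 25 [ 0.0318  0.003  -0.0494]
29 25 [ 0.0309  0.0029 -0.0512]
```

Emit:
drive_tool(
  claw=[10, 10, 10, 10, 10, 10, 10, 10],
  slide=[
    [0.005, 0, 0],
    [0.0106, 0.0007, 0],
    [0.0155, 0.001, -0.001],
    [0.0205, 0.0018, -0.003],
    [0.025, 0.002, -0.005],
    [0.03, 0.003, -0.0075],
    [0.0367, 0.0036, -0.013],
    [0.0367, 0.0036, -0.013],
  ],
  yaw=[0, 0, 0, 0, 0, 0, 0, 0],
  newtons=20,
)

```text
time: 11.8
tool_pos: [0.5166, 0.1738, 0.301]
tcp_rot: [-3.136, -0.174, 0.003]
wrist_force: [-2.7, 1.4, 3.6]
width: 0.154
grip_force: 32.1
```

```bash
cat > look.py <<'E'
from plan import *
import sys
s=grab('scene')
h=cv2.cvtColor(s['color'],cv2.COLOR_RGB2HSV); R=((h[...,0]<10)|(h[...,0]>170))&(h[...,1]>120)
u0,v0=proj(s,H+.02*n).astype(int)
for v in range(v0-24,v0+22,2):
    uu=[u for u in range(u0-22,u0+23) if R[v,u]]; print(v,uu[:1],uu[-1:],len(uu))
for g in (0,4,30,50): print('seated px h',g,proj(s,H+g*.001*n))
E
python3 look.py
```

```text
[0.51663709 0.17376569 0.3010195 ] [-2.71379223  1.36442152  3.6110283 ] tip above mouth along n -0.004385719967293711 a -0.020495171544162635
5 0 [-0.0356 -0.0044  0.0152]
5.5 5 [-0.0252 -0.0032  0.0139]
6.5 10 [-0.0153 -0.0021  0.0106]
8 15 [-0.0059 -0.0011  0.0055]
10 20 [ 0.0009 -0.0003 -0.0005]
12 25 [ 0.0093  0.0006 -0.0084]
16 25 [ 0.006   0.0002 -0.0156]
20 25 [ 0.0026 -0.0002 -0.0229]
24 25 [-0.0007 -0.0005 -0.0301]
28 25 [-0.004  -0.0009 -0.0374]
29 25 [-0.0049 -0.001  -0.0392]
238 [] [] 0
240 [] [] 0
242 [413] [414] 2
244 [411] [414] 4
246 [409] [414] 6
248 [410] [414] 5
250 [410] [413] 4
252 [410] [412] 3
254 [410] [412] 3
256 [410] [412] 3
258 [411] [412] 2
260 [411] [421] 3
262 [411] [424] 9
264 [410] [428] 11
266 [408] [428] 4
268 [407] [426] 3
270 [406] [437] 5
272 [409] [437] 9
274 [413] [437] 8
276 [416] [437] 10
278 [426] [437] 7
280 [425] [437] 9
282 [426] [437] 12
seated px h 0 [417.14182936 267.05547417]
seated px h 4 [416.74127791 266.15681577]
seated px h 30 [414.08436925 260.1959003 ]
seated px h 50 [411.97552138 255.46458827]
```

Emit:
drive_tool(
  claw=[10, 10, 10, 10, 10, 10, 10, 10],
  slide=[
    [0.005, 0, -0.004],
    [0.0093, 0.0003, -0.0084],
    [0.0093, 0.0003, -0.0084],
    [0.008, 0.0003, -0.012],
    [0.006, 0, -0.0156],
    [0.0045, 0, -0.019],
    [0.0026, 0, -0.0229],
    [0.0026, 0, -0.0229],
  ],
  yaw=[0, 0, 0, 0, 0, 0, 0, 0],
  newtons=20,
)

```text
time: 12.52
tool_pos: [0.5176, 0.1736, 0.2892]
tcp_rot: [-3.136, -0.174, 0.002]
wrist_force: [-3.3, 1.8, 2.8]
width: 0.154
grip_force: 32.2
```

```bash
python3 look.py; python3 -c "
import cv2;a=cv2.imread('pics/scene.png')[190:320,360:500];cv2.imwrite('pics/h.png',cv2.resize(a,None,fx=4.5,fy=4.5,interpolation=cv2.INTER_CUBIC))"
```

```text
[0.51758483 0.17359758 0.28919162] [-3.33764618  1.75640167  2.81874367] tip above mouth along n -0.014735191144482166 a -0.026295739347198907
5 0 [-0.0375 -0.0041  0.0389]
5.5 5 [-0.0271 -0.0029  0.0375]
6.5 10 [-0.0172 -0.0018  0.0343]
8 15 [-0.0078 -0.0007  0.0292]
10 20 [-0.001   0.      0.0231]
12 25 [0.0074 0.0009 0.0153]
16 25 [0.0041 0.0006 0.008 ]
20 25 [0.0007 0.0002 0.0008]
24 25 [-0.0026 -0.0002 -0.0065]
28 25 [-0.0059 -0.0006 -0.0137]
29 25 [-0.0068 -0.0007 -0.0156]
238 [] [] 0
240 [] [] 0
242 [] [] 0
244 [] [] 0
246 [413] [413] 1
248 [410] [413] 4
250 [409] [413] 5
252 [408] [413] 6
254 [409] [412] 4
256 [409] [412] 4
258 [410] [411] 2
260 [410] [411] 2
262 [411] [424] 4
264 [410] [428] 5
266 [408] [428] 10
268 [407] [426] 6
270 [406] [437] 5
272 [409] [437] 9
274 [413] [437] 8
276 [416] [437] 10
278 [426] [437] 7
280 [425] [437] 9
282 [426] [437] 12
seated px h 0 [417.14182936 267.05547417]
seated px h 4 [416.74127791 266.15681577]
seated px h 30 [414.08436925 260.1959003 ]
seated px h 50 [411.97552138 255.46458827]
```

Emit:
drive_tool(
  claw=[10, 10, 10, 10, 10, 10],
  slide=[
    [-0.001, 0, -0.003],
    [-0.0026, 0, -0.0065],
    [-0.004, 0, -0.01],
    [-0.006, 0, -0.0137],
    [-0.007, 0, -0.016],
    [-0.007, 0, -0.016],
  ],
  yaw=[0, 0, 0, 0, 0, 0],
)

```text
time: 13.07
tool_pos: [0.5143, 0.1735, 0.2815]
tcp_rot: [-3.137, -0.174, 0.002]
wrist_force: [-4.6, 2.3, 4.2]
width: 0.159
grip_force: 32.6
```

```bash
python3 look.py | grep -v '\] [0-9]*$'; python3 look.py | sed -n '13,26p'
```

```text
[0.51427405 0.17351005 0.28154224] [-4.62978667  2.29866269  4.20824586] tip above mouth along n -0.02306285826371649 a -0.02650983506717855
5 0 [-0.0309 -0.0039  0.0542]
5.5 5 [-0.0205 -0.0027  0.0528]
6.5 10 [-0.0106 -0.0016  0.0496]
8 15 [-0.0012 -0.0006  0.0445]
10 20 [0.0057 0.0002 0.0384]
12 25 [0.014  0.0011 0.0306]
16 25 [0.0107 0.0007 0.0233]
20 25 [0.0074 0.0004 0.0161]
24 25 [ 0.004  -0.      0.0088]
28 25 [ 0.0007 -0.0004  0.0016]
29 25 [-0.0001 -0.0005 -0.0003]
seated px h 0 [417.14182936 267.05547417]
seated px h 4 [416.74127791 266.15681577]
seated px h 30 [414.08436925 260.1959003 ]
seated px h 50 [411.97552138 255.46458827]
238 [] [] 0
240 [] [] 0
242 [] [] 0
244 [] [] 0
246 [] [] 0
248 [] [] 0
250 [412] [414] 3
252 [410] [414] 5
254 [409] [414] 6
256 [410] [413] 4
258 [410] [412] 3
260 [411] [412] 2
262 [411] [424] 4
264 [409] [428] 7
```

Emit:
drive_tool(
  claw=[10, 10, 10, 10],
  slide=[
    [-0.001, 0, -0.002],
    [-0.002, 0, -0.004],
    [-0.003, 0, -0.006],
    [-0.003, 0, -0.006],
  ],
  yaw=[0, 0, 0, 0],
)

```text
time: 13.5
tool_pos: [0.5145, 0.1736, 0.2805]
tcp_rot: [-3.136, -0.175, -0.007]
wrist_force: [-2.0, 1.1, 10.2]
width: 0.159
grip_force: 33.3
```

```bash
python3 look.py | sed -n '1p;19,28p'
```

```text
[0.51445389 0.173617   0.28052251] [-2.04466704  1.10070068 10.16384928] tip above mouth along n -0.02390838128637133 a -0.027110740661646142
250 [412] [414] 3
252 [410] [414] 5
254 [409] [414] 6
256 [409] [414] 6
258 [410] [412] 3
260 [410] [412] 3
262 [411] [424] 4
264 [410] [428] 6
266 [408] [428] 7
268 [407] [426] 6
```

Emit:
drive_tool(
  claw=[10, 10, 10, 10],
  slide=[
    [-0.001, 0, -0.002],
    [-0.002, 0, -0.005],
    [-0.002, 0, -0.007],
    [-0.002, 0, -0.007],
  ],
  yaw=[0, 0, 0, 0],
)

```text
time: 13.88
tool_pos: [0.515, 0.1737, 0.2787]
tcp_rot: [-3.136, -0.175, -0.015]
wrist_force: [0.3, 0.7, 14.7]
width: 0.162
grip_force: 34.2
```

Emit:
drive_tool(
  claw=[30, 30, 30, 30, 30, 30, 30],
  slide=[
    [0, 0, 0.004],
    [0, 0, 0.004],
    [0, 0, 0.004],
    [0, 0, 0.06],
    [0, 0, 0.14],
    [0, 0, 0.22],
    [0, 0, 0.3],
  ],
  yaw=[0, 0, 0, 0, 0, 0, 0],
)

```text
time: 14.47
tool_pos: [0.5116, 0.1731, 0.4249]
tcp_rot: [3.136, 0.174, -0.004]
wrist_force: [0.5, -0.1, -0.0]
width: 0.348
grip_force: 0.0
```

Emit:
drive_tool(
  claw=[30, 30, 30, 30, 30, 30, 30, 30],
  slide=[
    [-0.1, -0.6, 0],
    [-0.1, -0.6, 0],
    [-0.1, -0.6, 0],
    [-0.1, -0.6, 0],
    [-0.1, -0.6, 0],
    [-0.1, -0.6, 0],
    [-0.1, -0.6, 0],
    [-0.1, -0.6, 0],
  ],
  yaw=[0, 0, 0, 0, 0, 0, 0, 0],
)

```text
time: 15.13
tool_pos: [0.4607, -0.1309, 0.4241]
tcp_rot: [3.134, 0.169, -0.002]
wrist_force: [0.7, 0.7, -0.8]
width: 0.351
grip_force: 0.0
```

```bash
python3 look.py; python3 - <<'E'
from pin import *
t=grab('top'); s=load('scene')
for nm,c in(('s',s),('t',t)):
    P=cloud(c); h=cv2.cvtColor(c['color'],cv2.COLOR_RGB2HSV); R=((h[...,0]<10)|(h[...,0]>170))&(h[...,1]>120)
    q=(P-H); k=R&(np.linalg.norm(q-.025*n,axis=-1)<.035); q=q[k]; hh=q@n
    print(nm,'max h',np.percentile(hh,[50,95,99]), 'top ab',np.median(q[hh>.035]@np.c_[ex,ey],axis=0), (hh>.035).sum())
for nm,px in(('blue',(108,297)),('yel',(289,264)),('red',(411,223))):
    P=cloud(t); u,v=px; q=P[v-12:v+13,u-14:u+15].reshape(-1,3); q=q[(q[:,2]>.07)&(q[:,2]<.1)]; print(nm,np.median(q,axis=0),len(q))
a=s['color'][190:340,370:550]; cv2.imwrite('pics/i.png',cv2.resize(a,None,fx=4,fy=4,interpolation=cv2.INTER_CUBIC)[:,:,::-1])
E
```

```text
[ 0.46071327 -0.1309382   0.42405859] [ 0.68217563  0.7265464  -0.83516113] tip above mouth along n 0.06933320815472478 a 0.11241369736432076
5 0 [ 0.0762  0.605  -0.2308]
5.5 5 [ 0.0866  0.6062 -0.2322]
6.5 10 [ 0.0966  0.6073 -0.2355]
8 15 [ 0.1059  0.6083 -0.2405]
10 20 [ 0.1128  0.6091 -0.2466]
12 25 [ 0.1212  0.61   -0.2544]
16 25 [ 0.1178  0.6096 -0.2617]
20 25 [ 0.1145  0.6093 -0.269 ]
24 25 [ 0.1111  0.6089 -0.2762]
28 25 [ 0.1078  0.6085 -0.2835]
29 25 [ 0.107   0.6084 -0.2853]
238 [] [] 0
240 [] [] 0
242 [] [] 0
244 [] [] 0
246 [] [] 0
248 [] [] 0
250 [] [] 0
252 [] [] 0
254 [410] [412] 3
256 [408] [415] 8
258 [408] [418] 11
260 [409] [421] 12
262 [410] [424] 10
264 [410] [428] 14
266 [408] [428] 16
268 [407] [426] 14
270 [406] [437] 14
272 [409] [437] 16
274 [413] [437] 9
276 [416] [437] 10
278 [426] [437] 7
280 [425] [437] 9
282 [426] [437] 12
seated px h 0 [417.14182936 267.05547417]
seated px h 4 [416.74127791 266.15681577]
seated px h 30 [414.08436925 260.1959003 ]
seated px h 50 [411.97552138 255.46458827]
s max h [0.01318211 0.05004635 0.05176744] top ab [-0.00461052 -0.00398089] 70
t max h [0.02519608 0.05123305 0.05323549] top ab [0.00174508 0.00044668] 57
blue [0.44608148 0.43242966 0.08529055] 370
yel [0.5155944  0.05712998 0.08568335] 421
red [nan nan nan] 0
  return _methods._mean(a, axis=axis, dtype=dtype,
  ret = um.true_divide(
```

View pics/i.png

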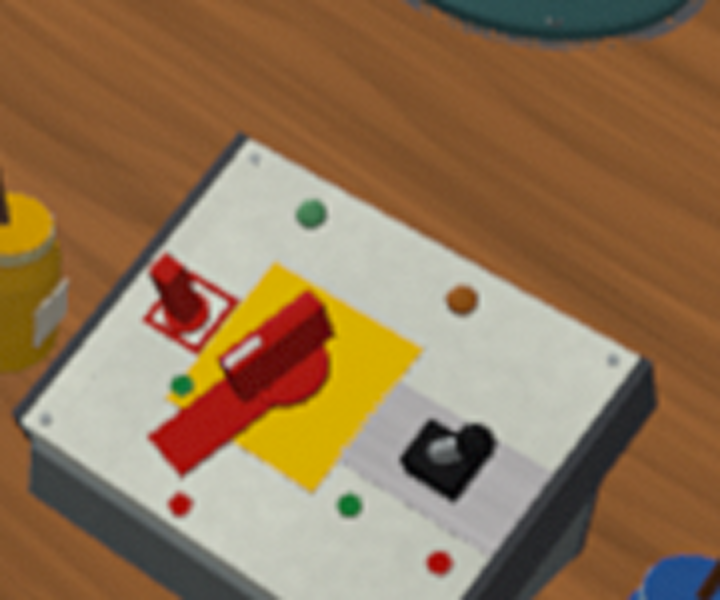

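The pin stands square in its frame at crop (180,295) with the flange on the face; depth puts its top at about 51 mm, where seated is 50. The isolator tongue points down the slope at (165,450), and the toggle ball is at (475,440) on the off side. The blue and yellow jars haven't moved. The red jar is hidden by the arm in this view, but the robot never went near it.

```bash
python3 -c "
from workcell import bot
print(bot.finish_job())"
```

```text
the job is handed in; nothing more can be done
None
```

I've handed the job in after about 15 s of the 67 s allowed: toggle off, isolator turned to its off stop, and the lock pin pushed home in the hole, in that order; the blue and yellow jars measured unmoved, and the red jar wasn't re-measured because the arm hid it, though the robot never went near it.

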